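# Find the rattling case and present it

### The job

One of the three sealed grey cases has its part loose inside, so that it rattles when shaken; in the other two the part is packed tight. Stack the two silent cases squarely one upon the other, anywhere on the bench, then take the rattling case and hold it out level over the middle of the notebook, at least 10 cm above it, and finish while still holding it there. Leave the bottle, the marker and the tape roll where they are.

Things in the scene. Friction and masses are not known exactly. Their poses are not given: they have to be found in the camera images.
- case_a: sealed grey plastic case with flat lid, 112 (its x) x 56 (its y) x 54 mm high, 0.35 kg with contents; origin at the centre of its underside, z up. Clips stand 4 mm proud of the -x end, a hinge 3 mm of the +x end; the plain long sides are the ones to grip. The lid does not open. Any of the three may be the rattler; all weigh nearly alike
- case_b: case like case_a. Contents: in two cases a part packed tight at the middle; in one (which one changes) a loose round lump of 0.2 kg that rolls up to 38 mm either way from the middle along the case's length (x) and knocks on the ends
- case_c: case like case_a. The loose lump runs to an end and knocks when the case is tipped end down by 20 degrees or more for half a second (brisk shaking also throws it about), and then lies there while the case is level (to 5 degrees), its weight 38 mm off the middle; in a packed case nothing shifts or knocks
- log_book: notebook lying shut on the bench beyond the cases, fixed, 146 (its x) x 102 (its y) x 14 mm; origin at the centre of its underside
- dropper: bystander: small brown dropper bottle, 37 mm across, 109 mm high, standing; origin at the centre of its underside
- marker: bystander: lying marker pen, 18 x 135 (its y) x 18 mm; origin under its middle
- tape: bystander: roll of masking tape lying flat, 110 mm across, 24 mm high; origin at the centre of its underside

How it is judged:
On the way:
1. the two silent cases stand stacked squarely and let go (((distance between lump_c0 and case_a below 0.07 m and ((height (world z) of case_b below 0.008 m and angle between each of case_b, case_c's own z axis and vertical below 0.1 rad and z of case_c in the frame of case_b between 0.049 and 0.059 m and horizontal distance between case_c and case_b below 0.01 m and angle between the x axis of case_c and the x axis of case_b, either way round below 0.14 rad and contact force between the fingers and case_b below 0.2 N and contact force between the fingers and case_c below 0.2 N and linear speed of each of case_c, case_b below 0.03 m/s) or (height (world z) of case_c below 0.008 m and angle between each of case_c, case_b's own z axis and vertical below 0.1 rad and z of case_b in the frame of case_c between 0.049 and 0.059 m and horizontal distance between case_b and case_c below 0.01 m and angle between the x axis of case_b and the x axis of case_c, either way round below 0.14 rad and contact force between the fingers and case_c below 0.2 N and contact force between the fingers and case_b below 0.2 N and linear speed of each of case_b, case_c below 0.03 m/s))) or (distance between lump_c0 and case_b below 0.07 m and ((height (world z) of case_a below 0.008 m and angle between each of case_a, case_c's own z axis and vertical below 0.1 rad and z of case_c in the frame of case_a between 0.049 and 0.059 m and horizontal distance between case_c and case_a below 0.01 m and angle between the x axis of case_c and the x axis of case_a, either way round below 0.14 rad and contact force between the fingers and case_a below 0.2 N and contact force between the fingers and case_c below 0.2 N and linear speed of each of case_c, case_a below 0.03 m/s) or (height (world z) of case_c below 0.008 m and angle between each of case_c, case_a's own z axis and vertical below 0.1 rad and z of case_a in the frame of case_c between 0.049 and 0.059 m and horizontal distance between case_a and case_c below 0.01 m and angle between the x axis of case_a and the x axis of case_c, either way round below 0.14 rad and contact force between the fingers and case_c below 0.2 N and contact force between the fingers and case_a below 0.2 N and linear speed of each of case_a, case_c below 0.03 m/s))) or (distance between lump_c0 and case_c below 0.07 m and ((height (world z) of case_a below 0.008 m and angle between each of case_a, case_b's own z axis and vertical below 0.1 rad and z of case_b in the frame of case_a between 0.049 and 0.059 m and horizontal distance between case_b and case_a below 0.01 m and angle between the x axis of case_b and the x axis of case_a, either way round below 0.14 rad and contact force between the fingers and case_a below 0.2 N and contact force between the fingers and case_b below 0.2 N and linear speed of each of case_b, case_a below 0.03 m/s) or (height (world z) of case_b below 0.008 m and angle between each of case_b, case_a's own z axis and vertical below 0.1 rad and z of case_a in the frame of case_b between 0.049 and 0.059 m and horizontal distance between case_a and case_b below 0.01 m and angle between the x axis of case_a and the x axis of case_b, either way round below 0.14 rad and contact force between the fingers and case_b below 0.2 N and contact force between the fingers and case_a below 0.2 N and linear speed of each of case_a, case_b below 0.03 m/s))))), for 0.2 s.
At the end, for the whole second after the job is handed in: Silent cases stacked on the bench, released, at rest, level, centres within 10 mm, long sides within 8 degrees; rattling case held by the fingers, touching no other case, within 11 degrees of level, within 5 cm of the notebook's middle seen from above, underside over 10.5 cm above the bench ((((distance between lump_c0 and case_a below 0.07 m and ((height (world z) of case_b below 0.008 m and angle between each of case_b, case_c's own z axis and vertical below 0.1 rad and z of case_c in the frame of case_b between 0.049 and 0.059 m and horizontal distance between case_c and case_b below 0.01 m and angle between the x axis of case_c and the x axis of case_b, either way round below 0.14 rad and contact force between the fingers and case_b below 0.2 N and contact force between the fingers and case_c below 0.2 N and linear speed of each of case_c, case_b below 0.03 m/s) or (height (world z) of case_c below 0.008 m and angle between each of case_c, case_b's own z axis and vertical below 0.1 rad and z of case_b in the frame of case_c between 0.049 and 0.059 m and horizontal distance between case_b and case_c below 0.01 m and angle between the x axis of case_b and the x axis of case_c, either way round below 0.14 rad and contact force between the fingers and case_c below 0.2 N and contact force between the fingers and case_b below 0.2 N and linear speed of each of case_b, case_c below 0.03 m/s))) and height (world z) of case_a above 0.105 m and horizontal distance between case_a and log_book below 0.05 m and angle between case_a's own z axis and vertical below 0.2 rad and contact force between the fingers and case_a above 1 N and linear speed of case_a below 0.1 m/s and contact force between case_a and case_b below 0.2 N and contact force between case_a and case_c below 0.2 N) or ((distance between lump_c0 and case_b below 0.07 m and ((height (world z) of case_a below 0.008 m and angle between each of case_a, case_c's own z axis and vertical below 0.1 rad and z of case_c in the frame of case_a between 0.049 and 0.059 m and horizontal distance between case_c and case_a below 0.01 m and angle between the x axis of case_c and the x axis of case_a, either way round below 0.14 rad and contact force between the fingers and case_a below 0.2 N and contact force between the fingers and case_c below 0.2 N and linear speed of each of case_c, case_a below 0.03 m/s) or (height (world z) of case_c below 0.008 m and angle between each of case_c, case_a's own z axis and vertical below 0.1 rad and z of case_a in the frame of case_c between 0.049 and 0.059 m and horizontal distance between case_a and case_c below 0.01 m and angle between the x axis of case_a and the x axis of case_c, either way round below 0.14 rad and contact force between the fingers and case_c below 0.2 N and contact force between the fingers and case_a below 0.2 N and linear speed of each of case_a, case_c below 0.03 m/s))) and height (world z) of case_b above 0.105 m and horizontal distance between case_b and log_book below 0.05 m and angle between case_b's own z axis and vertical below 0.2 rad and contact force between the fingers and case_b above 1 N and linear speed of case_b below 0.1 m/s and contact force between case_b and case_a below 0.2 N and contact force between case_b and case_c below 0.2 N) or ((distance between lump_c0 and case_c below 0.07 m and ((height (world z) of case_a below 0.008 m and angle between each of case_a, case_b's own z axis and vertical below 0.1 rad and z of case_b in the frame of case_a between 0.049 and 0.059 m and horizontal distance between case_b and case_a below 0.01 m and angle between the x axis of case_b and the x axis of case_a, either way round below 0.14 rad and contact force between the fingers and case_a below 0.2 N and contact force between the fingers and case_b below 0.2 N and linear speed of each of case_b, case_a below 0.03 m/s) or (height (world z) of case_b below 0.008 m and angle between each of case_b, case_a's own z axis and vertical below 0.1 rad and z of case_a in the frame of case_b between 0.049 and 0.059 m and horizontal distance between case_a and case_b below 0.01 m and angle between the x axis of case_a and the x axis of case_b, either way round below 0.14 rad and contact force between the fingers and case_b below 0.2 N and contact force between the fingers and case_a below 0.2 N and linear speed of each of case_a, case_b below 0.03 m/s))) and height (world z) of case_c above 0.105 m and horizontal distance between case_c and log_book below 0.05 m and angle between case_c's own z axis and vertical below 0.2 rad and contact force between the fingers and case_c above 1 N and linear speed of case_c below 0.1 m/s and contact force between case_c and case_a below 0.2 N and contact force between case_c and case_b below 0.2 N))); the arm keeps its last pose, push and grip.
It fails at once if a bystander (bottle, marker, tape roll) is moved more than 3 cm or the bottle is knocked over (distance of any of dropper, marker, tape from where it was at the start of the episode above 0.03 m or angle between dropper's own z axis and vertical above 0.5 rad).
It also fails if it takes over 72 s, if anything falls off the work surface, if the arm or the gripper's body presses on something with over 40 N, if the wrist force passes 120 N, or if a joint passes its speed limit or range.

### The arm

A 6-joint arm with a two-finger parallel gripper is mounted at the origin on a cart in front of the work surface, level with it; the furniture and walls round the work are solid. World frame = base frame: x ahead of the robot, y to its left, z up, the work surface at z = 0. Lengths are in m, angles in rad, forces in N, time in s.
With the tool pointing down it reaches from about 0.375 to 0.975 m from the base axis. Payload 3.8 kg.
Tool frame: the origin (TCP) lies between the finger pads; the fingertips stand 17 mm ahead of it and the grasp point (between the pads) lies 2 mm behind it; z points along the fingers, y is the line along which they close (so a half turn about z gives the same grasp; the last joint's range is limited). The gripper opens to 85 mm and grips with 20 to 120 N. Pads are 22 mm wide; open, the fingers measure 114 mm over their backs; the gripper's body (76 mm by 85 mm) begins 54 mm behind the grasp point. The pads swing forward as they close: fully open they stand 13 mm farther back than shut.
Start: joints at [1.14, 0.264, 1.604, -0, 1.274, -0.037], TCP at [0.259, 0.623, 0.248] pointing down, gripper open.
Joint ranges: [-2.63, 2.63], [-0.94, 2.18], [0.31, 2.57], [-1.31, 4.45], [0, 2.66], [-2.55, 2.55]. Speed limits (rad/s): [2.57, 2.57, 3.14, 3.14, 3.14, 3.14].

### API

Orientations are given as a rotation vector (axis times angle).
In Python, from workcell import bot gives the robot as it stands.
- The arm moves only by the tool play_rows, never from a script. Its argument "steps" is one flat list of numbers, 4 for each row, row after row: the shift along the tool's x, y, z in m, then the turn about the tool's z in rad. A call has 1 to 10 rows; each row is the pose to reach, as a shift and turn from the pose commanded when the call began, along the tool's axes at that moment; what a row does not reach only later rows make up. A row lasts 1/8 s, in which the tool goes at most 62.5 mm and 10.7 degrees, less where a joint would pass 70% of its speed; a pose out of reach is approached as far as the arm can. A call with a gripper value outside its range is refused whole. "jaw" is the closure in counts, from 0 (fully open) to 255 (shut), set as the call begins (left out, the last holds). The fingers move at their own pace and stop on an object; "grip_force" is the grip in N (left out, the last holds). Time passes only in rows, so rows that repeat a pose let the fingers close. It gives the time, the measured TCP pose, the force, the opening and the grip force at its end, in the units of the state.
- bot.read_state(): the state, without advancing time (a new reading comes with each control period).
- bot.read_camera(name): name is "scene" or "top" or "wrist"; returns a dict with "pixels" (400x640x3 uint8, blue, green, red), "mtx" (3x3 intrinsics, pixels), "R" (3x3) and "t" (3): a world point X has camera coordinates R X + t. Camera axes: x right, y down, z forward; pixel columns grow to the right and rows downward; lengths in m; the calibration is good to about 2 mm. A picture is of the moment at which its call begins. There is no depth.
- bot.finish_job(): hands the job in; it is judged then, once.
The state is a dict: "time": time; "q": joint angles; "joint_vel": joint speeds; "joint_torque": joint torques, N m; "tool_pos": TCP position; "tcp_rot": TCP orientation; "wrist_force": force on the tool from outside, world axes, zero at the start; "torque": the same for the moment, N m; "width": opening from 0.0 (shut) to 1.0 (fully open); "grip_force": force on a finger pad.
Only numpy, scipy, OpenCV 4.12 (cv2) and the standard library are available. Lean on these libraries where they do the work, as an engineer would, in place of code of your own. Each camera call takes 0.05 s, during which the arm holds its last target. There are 200 camera calls.

## Working session

There is one attempt and no reset: what is moved stays moved. The work goes in short steps, Python scripts to look and compute and a tool call to move; the robot and the scene stay as the last step left them, time stands still between calls to the robot, and variables do not carry over. Pictures are saved under pics/ and viewed, at most 10 in all, crops included, and the job is handed in when it is done.

Besides the shell and the picture viewer there is one more tool, called as a command line: name --argument value ..., lists and objects as JSON in quotes. play_rows: Moves the arm, as the interface text tells. Its arguments: {"type":"object","properties":{"steps":{"type":"array"},"jaw":{"type":"number"},"grip_force":{"type":"number"}},"required":["steps"]}

```bash
mkdir -p pics; python3 - <<'E'
from workcell import bot
import cv2,numpy as np
np.set_printoptions(precision=4,suppress=True)
for n in("top","scene"):
    c=bot.read_camera(n); cv2.imwrite(f"pics/{n}0.png",c["pixels"]); print(n,c["mtx"],c["R"],c["t"])
print(bot.read_state())
E
```

```text
top [[477.878    0.     322.6899]
 [  0.     477.878  197.4708]
 [  0.       0.       1.    ]] [[-0.0841 -0.9965 -0.0021]
 [-0.9718  0.0825 -0.221 ]
 [ 0.2204 -0.0165 -0.9753]] [0.2056 0.555  1.0516]
scene [[445.2763   0.     317.3241]
 [  0.     445.2763 196.9015]
 [  0.       0.       1.    ]] [[ 0.8169 -0.5768 -0.0011]
 [-0.2886 -0.4071 -0.8666]
 [ 0.4994  0.7082 -0.499 ]] [-0.3594  0.263   0.9474]
{'time': 0.1, 'q': array([ 1.1401,  0.2647,  1.6053,  0.    ,  1.2737, -0.0369]), 'joint_vel': array([-0.0005, -0.0015, -0.0037, -0.0012,  0.0016, -0.0015]), 'joint_torque': array([  0.0012, -51.671 , -36.859 ,  -0.0002,   0.0063,   0.    ]), 'tool_pos': array([0.2587, 0.6228, 0.247 ]), 'tcp_rot': array([-0.6146, -3.0804,  0.0032]), 'wrist_force': array([-0.0771,  0.1809, -0.9334]), 'torque': array([ 0.0002, -0.009 , -0.0377]), 'grip_force': 0.0, 'width': 1.0009292522451563}
```

View pics/top0.png

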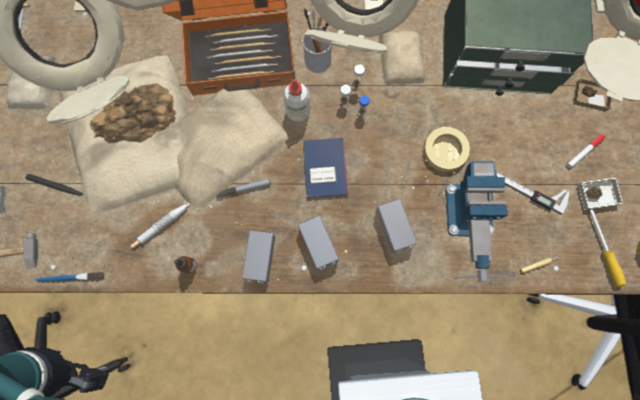

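View pics/scene0.png

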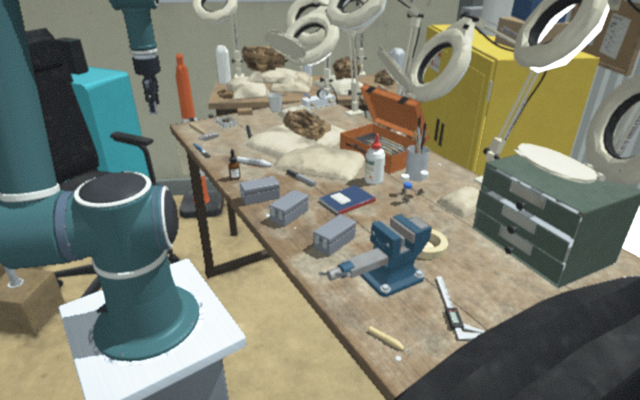

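The top view shows the cases at about (258,257), (318,243) and (396,225), the notebook at (325,168), the bottle at (185,265), the tape at (447,150), and a vice at (480,220). Next I'll measure the lids.

```bash
cat > h.py <<'E'
import cv2,numpy as np
np.set_printoptions(precision=4,suppress=True)
def ray(c,uv,z):
    C=-c["R"].T@c["t"]; d=c["R"].T@np.linalg.inv(c["mtx"])@np.array([uv[0],uv[1],1.]); return C+d*(z-C[2])/d[2]
def proj(c,X):
    p=c["mtx"]@(c["R"]@np.asarray(X,float)+c["t"]); return p[:2]/p[2]
E
python3 - <<'E'
from workcell import bot
from h import *
c=bot.read_camera("top"); im=c["pixels"]; print("C",-c["R"].T@c["t"])
hsv=cv2.cvtColor(im,cv2.COLOR_BGR2HSV)
for u,v in((258,250),(318,240),(396,222),(256,280),(405,247),(325,155)): print(hsv[v,u],im[v,u])
sub=im[130:295,150:490]; cv2.imwrite("pics/crop1.png",cv2.resize(sub,None,fx=2.35,fy=2.35,interpolation=2))
for (u,v) in((258,252),(318,240),(394,222),(325,155)):
    m=np.zeros((402,642),np.uint8)
    cv2.floodFill(im.copy(),m,(u,v),0,(7,)*3,(7,)*3,4|cv2.FLOODFILL_MASK_ONLY|cv2.FLOODFILL_FIXED_RANGE|(255<<8))
    m=cv2.morphologyEx(m[1:-1,1:-1],cv2.MORPH_CLOSE,np.ones((5,5)))
    k=max(cv2.findContours(m,0,2)[0],key=cv2.contourArea)[:,0]
    z=.054 if u!=325 or v!=155 else .014
    P=np.array([ray(c,p,z)[:2] for p in k]).astype(np.float32)
    r=cv2.minAreaRect(P); print((u,v),k.min(0),k.max(0),np.round(r[0],4),np.round(r[1],4),r[2], np.round(cv2.boxPoints(r),3).tolist())
for u,v,z in((185,265,.0),(247,187,.009),(447,150,.024),(160,227,.009),(468,215,.05)): print((u,v),ray(c,(u,v),z))
E
```

```text
C [0.3249 0.1764 1.1487]
[112  16 172] [172 164 161]
[111  18 182] [182 173 169]
[111  10 174] [174 169 167]
[  0   5 102] [100 100 102]
[ 12  11 111] [106 108 111]
[112  70 121] [121  97  88]
(258, 252) [246 231] [271 279] [0.4511 0.3184] [0.0495 0.1052] 78.04585266113281 [[0.39500001072883606, 0.3050000071525574], [0.4970000088214874, 0.28299999237060547], [0.5080000162124634, 0.3319999873638153], [0.4050000011920929, 0.3540000021457672]]
(318, 240) [300 217] [336 263] [0.471  0.1776] [0.1049 0.0491] 18.551311492919922 [[0.4129999876022339, 0.18400000035762787], [0.42899999022483826, 0.1379999965429306], [0.5289999842643738, 0.17100000381469727], [0.5130000114440918, 0.21799999475479126]]
(394, 222) [380 203] [413 248] [ 0.4959 -0.0086] [0.1051 0.0498] 14.489837646484375 [[0.4390000104904175, 0.0020000000949949026], [0.45100000500679016, -0.04600000008940697], [0.5529999732971191, -0.019999999552965164], [0.5410000085830688, 0.028999999165534973]]
(325, 155) [304 139] [346 193] [0.6587 0.1464] [0.0948 0.1412] 89.90106201171875 [[0.5879999995231628, 0.0989999994635582], [0.7289999723434448, 0.0989999994635582], [0.7289999723434448, 0.1940000057220459], [0.5879999995231628, 0.1940000057220459]]
(185, 265) [0.4474 0.4987 0.    ]
(247, 187) [0.6244 0.3403 0.009 ]
(447, 150) [ 0.6727 -0.1584  0.024 ]
(160, 227) [0.5428 0.5545 0.009 ]
(468, 215) [ 0.5026 -0.177   0.05  ]
```

View pics/crop1.png

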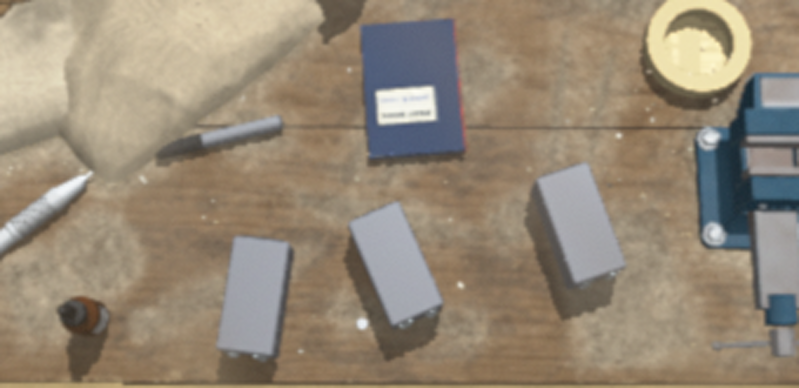

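The crop confirms three separate lids, with 6 cm or more between neighbouring cases. The measured sizes match the nominal ones apart from about one pixel of edge loss. I'll go above the left case first.

```bash
cat >> h.py <<'E'
from scipy.spatial.transform import Rotation as Ro
def go(s,x,y,z,deg):
    "shift in tool axes and turn to TCP x,y,z with tool x along the line at deg (mod 180)"
    M=Ro.from_rotvec(s["tcp_rot"]).as_matrix(); a=np.degrees(np.arctan2(M[1,0],M[0,0]))
    d=(deg-a+90)%180-90
    print("now",s["tool_pos"],"ang %.1f t=%.2f q6=%.2f"%(a,s["time"],s["q"][5]),"F",s["wrist_force"],"T",s["torque"],"w",s["width"],"step",M.T@(np.array([x,y,z])-s["tool_pos"]),"turn %.3f"%-np.radians(d))
E
python3 -c "
from workcell import bot
from h import *
go(bot.read_state(),.451,.3184,.17,-12)"
```

```text
now [0.2588 0.6228 0.2472] ang 157.4 t=0.15 q6=-0.04 F [0.429  0.7316 0.2657] T [-0.032  -0.0019 -0.0347] w 1.0005248374412679 step [-0.2943 -0.2072  0.0776] turn -0.184
```

play_rows --steps '[-0.049,-0.035,0.013,-0.03,-0.098,-0.069,0.026,-0.06,-0.147,-0.104,0.039,-0.09,-0.196,-0.138,0.052,-0.12,-0.245,-0.173,0.065,-0.155,-0.294,-0.207,0.078,-0.184,-0.294,-0.207,0.078,-0.184,-0.294,-0.207,0.078,-0.184]' --jaw 0 --grip_force 60

```text
time: 1.15
tool_pos: [0.451, 0.3193, 0.1702]
tcp_rot: [-0.331, -3.123, -0.0]
wrist_force: [-1.0, 0.0, 0.5]
width: 1.003
grip_force: 0.0
```

```bash
python3 - <<'E'
from workcell import bot
from h import *
go(bot.read_state(),.451,.3184,.03,-12)
c=bot.read_camera("wrist"); cv2.imwrite("pics/w1.png",c["pixels"]);print(proj(c,(.451,.3184,.054)))
E
```

```text
now [0.451  0.3193 0.1702] ang 167.9 t=1.15 q6=-0.79 F [-0.9656  0.0459  0.5252] T [-0.0009  0.0084 -0.0213] w 1.0028592561320664 step [-0.0003 -0.0009  0.1402] turn -0.002
[323.0775 202.3842]
```

View pics/w1.png

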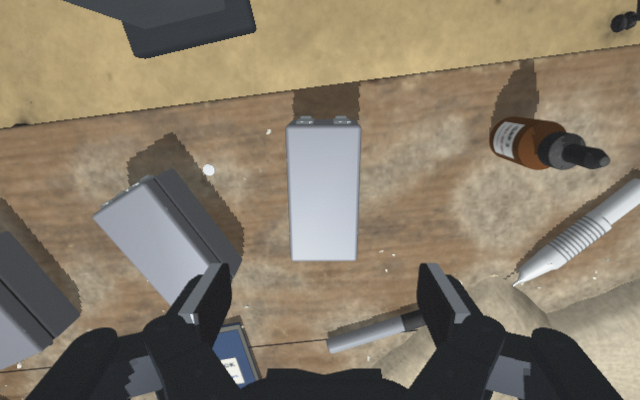

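The lid spans about (288–360, 125–262) in the wrist view, with the clips facing up (-x). I'll cross-check its centre by casting rays, then descend.

```bash
cat >> h.py <<'E'
def lid(c,seed,z,tol=9):
    im=c["pixels"]; m=np.zeros((402,642),np.uint8); seed=tuple(int(round(v)) for v in seed)
    cv2.floodFill(im.copy(),m,seed,0,(tol,)*3,(tol,)*3,4|cv2.FLOODFILL_MASK_ONLY|(255<<8))
    k=max(cv2.findContours(m[1:-1,1:-1],0,2)[0],key=cv2.contourArea)[:,0]
    P=np.array([ray(c,p,z)[:2] for p in k]).astype(np.float32)
    r=cv2.minAreaRect(P); b=cv2.boxPoints(r); e=b[1]-b[0] if np.linalg.norm(b[1]-b[0])>np.linalg.norm(b[2]-b[1]) else b[2]-b[1]
    return np.array(r[0]),np.array(r[1]),np.degrees(np.arctan(e[1]/e[0]))
E
python3 - <<'E'
from workcell import bot
from h import *
c=bot.read_camera("wrist")
print(ray(c,(324,124),.054),ray(c,(324,261),.054),lid(c,(323,195),.054,3))
c=bot.read_camera("top")
for s in((258,252),(318,240),(394,222)): print(lid(c,s,.054,4))
E
```

```text
[0.3925 0.3324 0.054 ] [0.5016 0.3091 0.054 ] (array([0.4473, 0.3182]), array([0.0534, 0.105 ]), np.float32(-11.451897))
(array([0.4584, 0.3173]), array([0.0023, 0.0023]), np.float32(-3.1137686))
(array([0.4705, 0.1777]), array([0.1053, 0.0487]), np.float32(18.887817))
(array([ 0.4947, -0.0088]), array([0.1057, 0.051 ]), np.float32(13.6759815))
```

play_rows --steps '[0.003,0,0.05,0,0.003,0,0.1,0,0.003,0,0.13,0,0.003,0,0.14,0,0.003,0,0.14,0]'

```text
time: 1.92
tool_pos: [0.4478, 0.3208, 0.0304]
tcp_rot: [-0.327, -3.124, 0.0]
wrist_force: [-0.0, -0.0, 0.4]
width: 1.002
grip_force: 0.0
```

play_rows --steps '[0,0,0,0,0,0,0,0,0,0,0,0,0,0,0,0,0,0,0,0,0,0,0,0]' --jaw 255 --grip_force 60

```text
time: 2.68
tool_pos: [0.4495, 0.3208, 0.0323]
tcp_rot: [0.329, 3.122, 0.003]
wrist_force: [-1.0, -1.4, 6.2]
width: 0.651
grip_force: 64.2
```

play_rows --steps '[0,0,-0.02,0,0,0,-0.06,0,0,0,-0.1,0,0,0,-0.12,0,0,0,-0.12,0,0,0,-0.12,0,0,0,-0.12,0]'

```text
time: 3.55
tool_pos: [0.4469, 0.3192, 0.1483]
tcp_rot: [-0.329, -3.122, 0.003]
wrist_force: [1.5, 0.3, -3.8]
width: 0.651
grip_force: 64.9
```

```bash
python3 -c "
from workcell import bot
from h import *
for i in range(4): 
  s=bot.read_state(); print(s['torque'],s['time']); bot.read_camera('top')
go(bot.read_state(),.451,.3184,.03,-12)"
```

```text
[-0.0091  0.0684  0.0446] 3.55
[ 0.0238  0.0796 -0.0675] 3.6
[-0.0015  0.0734 -0.0314] 3.65
[0.049  0.0516 0.0473] 3.7
now [0.4477 0.3197 0.1493] ang 168.0 t=3.75 q6=-0.79 F [ 1.0361 -0.0034 -3.8607] T [ 0.0304  0.1038 -0.0209] w 0.6459241911715771 step [-0.0037 -0.0004  0.1193] turn -0.000
```

play_rows --steps '[0.05,0,0,0,-0.01,0,0,0,0.05,0,0,0,-0.01,0,0,0,0.05,0,0,0,0.05,0,0,0,0.05,0,0,0,0.05,0,0,0]'

```text
time: 4.75
tool_pos: [0.3999, 0.3308, 0.1509]
tcp_rot: [0.328, 3.123, 0.002]
wrist_force: [-0.3, 0.2, -3.3]
width: 0.647
grip_force: 74.6
```

```bash
cat > t.py <<'E'
from workcell import bot
from h import *
L=[]
for i in range(8):
  s=bot.read_state(); M=Ro.from_rotvec(s["tcp_rot"]).as_matrix(); L.append(M.T@s['torque']); bot.read_camera('top')
L=np.array(L); print("tool torque mean",L.mean(0),"std",L.std(0),"t",s["time"],s["tool_pos"],s["wrist_force"])
E
python3 t.py
```

```text
tool torque mean [0.0121 0.0433 0.0034] std [0.0324 0.0206 0.0232] t 5.1 [0.3994 0.3304 0.1504] [ 0.19    0.2607 -2.8187]
```

play_rows --steps '[-0.05,0,0,0,0.01,0,0,0,-0.05,0,0,0,0.01,0,0,0,-0.05,0,0,0,-0.05,0,0,0,-0.05,0,0,0,-0.05,0,0,0]'

```text
time: 6.15
tool_pos: [0.4479, 0.3199, 0.1504]
tcp_rot: [-0.329, -3.124, -0.0]
wrist_force: [-0.3, -0.1, -2.8]
width: 0.649
grip_force: 76.3
```

```bash
python3 t.py
```

```text
tool torque mean [-0.0072  0.0248  0.021 ] std [0.0418 0.0703 0.035 ] t 6.5 [0.448  0.32   0.1504] [-0.5423  0.2249 -3.4534]
```

```bash
cat > t.py <<'E'
from workcell import bot
from h import *
L=[];J=[]
for i in range(10):
  s=bot.read_state(); M=Ro.from_rotvec(s["tcp_rot"]).as_matrix(); L.append(np.r_[M.T@s['torque'],s['joint_torque'][3:]]); bot.read_camera('top')
L=np.array(L); print("tool torque, tau456 mean",L.mean(0),"med",np.median(L,0),"std",L.std(0),"t",s["time"],s["tool_pos"],s["wrist_force"]); print(L[:,1],L[:,3:5].T)
E
python3 t.py
```

```text
tool torque, tau456 mean [-0.0002  0.0591 -0.0007 -0.0434 -0.0516  0.0001] med [-0.0058  0.0618  0.0079 -0.0434 -0.0515  0.0001] std [0.0294 0.0182 0.0287 0.0003 0.0004 0.0001] t 7.0 [0.4481 0.32   0.1503] [-0.3768  0.4009 -3.1776]
[0.0261 0.045  0.087  0.0743 0.0412 0.0629 0.0635 0.0608 0.0825 0.048 ] [[-0.0435 -0.0429 -0.0433 -0.0432 -0.0432 -0.0434 -0.0434 -0.0437 -0.044
  -0.0438]
 [-0.0511 -0.051  -0.0513 -0.0514 -0.0516 -0.0515 -0.0519 -0.0518 -0.0521
  -0.0523]]
```

play_rows --steps '[0.06,0,0,0,0.12,0,0,0,0.12,0,0,0,0.06,0,0,0,0,0,0,0,0,0,0,0,0,0,0,0,0,0,0,0]'

```text
time: 8.05
tool_pos: [0.4473, 0.3199, 0.1499]
tcp_rot: [-0.328, -3.124, 0.001]
wrist_force: [0.1, -0.5, -4.5]
width: 0.647
grip_force: 76.3
```

```bash
python3 t.py
```

```text
tool torque, tau456 mean [-0.006   0.1097 -0.004  -0.0583 -0.0587  0.0003] med [-0.0112  0.1158 -0.0097 -0.0503 -0.0483  0.0003] std [0.0269 0.0483 0.0284 0.0177 0.0186 0.0002] t 8.5 [0.4479 0.3202 0.1504] [ 0.2175 -0.5576 -3.7232]
[0.1437 0.1375 0.1559 0.0718 0.0299 0.1947 0.1268 0.0727 0.0587 0.1049] [[-0.0993 -0.0791 -0.0691 -0.0564 -0.0519 -0.0488 -0.0464 -0.045  -0.0438
  -0.0433]
 [-0.1032 -0.0832 -0.0648 -0.0517 -0.0488 -0.0469 -0.0463 -0.0466 -0.0472
  -0.0477]]
```

play_rows --steps '[-0.03,0,0,0,-0.03,0,0,0,0.03,0,0,0,0.09,0,0,0,0.09,0,0,0,0.09,0,0,0,0.09,0,0,0,0.09,0,0,0,0.09,0,0,0,0.09,0,0,0]'

```text
time: 9.8
tool_pos: [0.3605, 0.3386, 0.1502]
tcp_rot: [-0.33, -3.124, 0.0]
wrist_force: [0.5, 0.2, -3.1]
width: 0.645
grip_force: 76.3
```

```bash
sed -i 's/range(10)/range(6)/' t.py; python3 t.py
```

```text
tool torque, tau456 mean [ 0.0041 -0.0707  0.009   0.0484  0.0446 -0.0002] med [-0.0041 -0.0828  0.0144  0.0482  0.0446 -0.0002] std [0.035  0.0346 0.0229 0.0002 0.0012 0.0001] t 10.05 [0.3601 0.3387 0.1502] [-0.787   0.6084 -3.381 ]
[-0.0116 -0.0399 -0.1004 -0.1066 -0.0945 -0.0711] [[0.0487 0.0483 0.0482 0.0482 0.0482 0.0487]
 [0.0427 0.0436 0.0443 0.045  0.0457 0.0461]]
```

Both joint torques and moment flipped sign, from +0.06–0.11 to −0.07 N m, so the left case is the rattler. I'll set it back and stack the other two.

play_rows --steps '[-0.04,0,0,0,-0.088,0,0.03,0,-0.088,0,0.08,0,-0.088,0,0.11,0,-0.088,0,0.118,0,-0.088,0,0.119,0,-0.088,0,0.119,0]'

```text
time: 10.98
tool_pos: [0.4457, 0.3202, 0.0326]
tcp_rot: [-0.328, -3.123, 0.002]
wrist_force: [-3.1, -3.0, 3.8]
width: 0.647
grip_force: 77.2
```

play_rows --steps '[0,0,0,0,0,0,0,0,0,0,0,0,0,0,0,0,0,0,-0.03,0,0,0,-0.09,0,0,0,-0.13,0,0,0,-0.13,0]' --jaw 0

```text
time: 11.98
tool_pos: [0.449, 0.3223, 0.166]
tcp_rot: [0.328, 3.117, 0.009]
wrist_force: [-0.5, 0.5, -0.0]
width: 1.0
grip_force: 0.0
```

```bash
python3 - <<'E'
from workcell import bot
from h import *
go(bot.read_state(),.471,.1777,.162,18.7)
c=bot.read_camera("top")
print(lid(c,(258,247),.054,3))
E
```

```text
now [0.449  0.3223 0.166 ] ang 168.0 t=11.97 q6=-0.78 F [-0.5095  0.5356 -0.0461] T [ 0.0085 -0.0031 -0.0283] w 0.999914800156251 step [-0.0516 -0.1369  0.0035] turn -0.536
(array([0.4659, 0.3198]), array([0.0303, 0.0331]), np.float32(-0.074422255))
```

play_rows --steps '[-0.013,-0.034,0.001,-0.13,-0.026,-0.068,0.002,-0.26,-0.039,-0.103,0.003,-0.4,-0.052,-0.137,0.004,-0.536,-0.052,-0.137,0.004,-0.536,-0.052,-0.137,0.004,-0.536]'

```text
time: 12.78
tool_pos: [0.4676, 0.1755, 0.1559]
tcp_rot: [0.507, -3.098, -0.0]
wrist_force: [-0.4, 0.2, -0.2]
width: 0.998
grip_force: 0.0
```

```bash
python3 - <<'E'
from workcell import bot
from h import *
go(bot.read_state(),.471,.1777,.03,18.7)
c=bot.read_camera("wrist"); p=proj(c,(.471,.1777,.054)); print(p,c["pixels"][int(p[1]),int(p[0])],lid(c,p,.054,3)); cv2.imwrite("pics/w2.png",c["pixels"])
E
```

```text
now [0.4676 0.1755 0.1559] ang -161.4 t=12.78 q6=-1.59 F [-0.4309  0.2045 -0.2119] T [0.0175 0.01   0.0331] w 0.998459278955626 step [-0.0042  0.0009  0.1259] turn -0.002
[325.0649 213.7425] [206 195 189] (array([0.4676, 0.1789]), array([0.1059, 0.0537]), np.float32(18.522038))
```

View pics/w2.png

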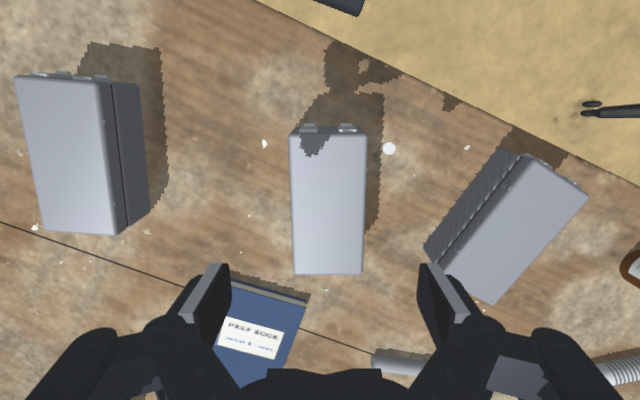

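The central case lies under the tool at (290–367, 130–274), and both neighbours are clear of the fingers. Descending, gripping and lifting.

play_rows --steps '[-0.001,0.003,0.045,0,-0.001,0.003,0.09,0,-0.001,0.003,0.118,0,-0.001,0.003,0.126,0,-0.001,0.003,0.126,0]'

```text
time: 13.45
tool_pos: [0.4684, 0.1794, 0.0312]
tcp_rot: [0.511, -3.099, 0.0]
wrist_force: [-0.1, -0.4, 0.9]
width: 1.0
grip_force: 0.0
```

play_rows --steps '[0,0,0,0,0,0,0,0,0,0,0,0,0,0,0,0,0,0,0,0,0,0,0,0]' --jaw 255 --grip_force 60

```text
time: 14.2
tool_pos: [0.4699, 0.1793, 0.033]
tcp_rot: [-0.509, 3.097, 0.001]
wrist_force: [-1.3, 0.3, 6.1]
width: 0.645
grip_force: 63.1
```

play_rows --steps '[0,0,-0.02,0,0,0,-0.06,0,0,0,-0.1,0,0,0,-0.12,0,0,0,-0.12,0,0,0,-0.12,0,0,0,-0.12,0]'

```text
time: 15.08
tool_pos: [0.4671, 0.1783, 0.1494]
tcp_rot: [0.509, -3.096, 0.001]
wrist_force: [0.6, -1.0, -4.5]
width: 0.65
grip_force: 65.3
```

```bash
python3 t.py; python3 - <<'E'
from workcell import bot
from h import *
go(bot.read_state(),.492,-.0083,.16,14.2)
E
```

```text
tool torque, tau456 mean [ 0.0237 -0.0229 -0.0045 -0.0007  0.022   0.0001] med [ 0.024  -0.0271 -0.0114 -0.0007  0.0244  0.0001] std [0.0312 0.0303 0.0211 0.0001 0.0065 0.    ] t 15.325 [0.4682 0.1786 0.1506] [-0.2416  0.4189 -2.9476]
[-0.0476 -0.012  -0.0096  0.0318 -0.0578 -0.0423] [[-0.0009 -0.0007 -0.0007 -0.0008 -0.0006 -0.0007]
 [ 0.0082  0.0211  0.0265  0.0276  0.0258  0.023 ]]
now [0.4683 0.1787 0.1508] ang -161.3 t=15.38 q6=-1.58 F [ 0.5937 -0.0694 -4.0484] T [-0.0032  0.011   0.0112] w 0.651534919044811 step [ 0.0375 -0.1847 -0.0091] turn 0.078
```

```bash
python3 - <<'E'
from workcell import bot
from h import *
c=bot.read_camera("wrist"); cv2.imwrite("pics/w3.png",c["pixels"])
p=proj(c,(.493,-.0085,.054)); print(p,lid(c,p,.054,2),lid(c,p,.054,4))
s=bot.read_state(); z=s["tool_pos"][2]-.032+.054
p=proj(c,(*s["tool_pos"][:2],z)); print("held",p,s["tool_pos"],lid(c,(p[0],p[1]-20),z,2),lid(c,(p[0],p[1]-20),z,4))
t=bot.read_camera("top")
for n,X in(("c3",(.4935,-.0087,.054)),("c1",(.448,.319,.054)),("held",(*s["tool_pos"][:2],z))):
  p=proj(t,X); print(n,p,lid(t,p,X[2],4))
E
```

```text
[ 54.6961 161.4238] (array([ 0.4917, -0.0073]), array([0.1067, 0.0504]), np.float32(13.62179)) (array([ 0.4912, -0.0075]), array([0.1093, 0.0518]), np.float32(13.666992))
held [323.7416 321.7389] [0.4684 0.1787 0.151 ] (array([0.4411, 0.1696]), array([0.0654, 0.0535]), np.float32(19.354715)) (array([0.4388, 0.1686]), array([0.0707, 0.0537]), np.float32(19.108557))
c3 [397.1419 224.5462] (array([ 0.4951, -0.0091]), array([0.1052, 0.0496]), np.float32(13.998643))
c1 [257.0183 256.1025] (array([0.4482, 0.3201]), array([0.0517, 0.1078]), np.float32(-12.172109))
held [316.702  234.5769] (array([0.5299, 0.1721]), array([0.1394, 0.1188]), np.float32(18.570559))
```

View pics/w3.png

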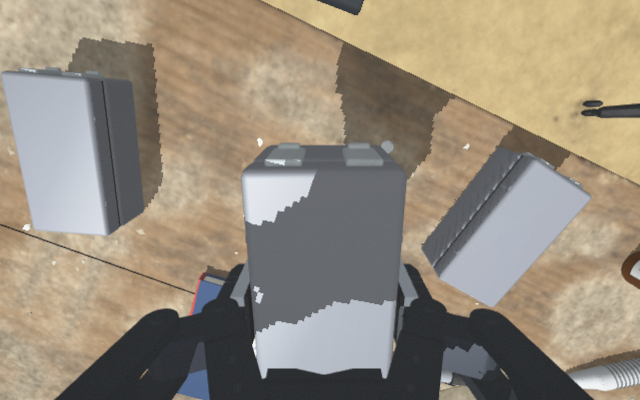

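The held case's near lid edge is at about row 170, columns 243–405. From it I can get the case's offset in the hand.

```bash
python3 - <<'E'
from workcell import bot
from h import *
c=bot.read_camera("wrist"); s=bot.read_state(); M=Ro.from_rotvec(s["tcp_rot"]).as_matrix()
z=s["tool_pos"][2]-.033+.054
for p in((243,170),(324,170),(405,170),(324,163)): print(p,M.T@(ray(c,p,z)-s["tool_pos"]))
for d in(-2,0): go(s,.492+.0,-.0078,.16,13.7)
E
```

```text
(243, 170) [ 0.0585 -0.0261 -0.021 ]
(324, 170) [ 0.0585  0.0002 -0.021 ]
(405, 170) [ 0.0585  0.0264 -0.021 ]
(324, 163) [ 0.0608  0.0002 -0.021 ]
now [0.4685 0.1788 0.1512] ang -161.3 t=15.53 q6=-1.58 F [ 0.7772  0.5917 -3.4918] T [-0.0591 -0.0347  0.0171] w 0.6474831163597982 step [ 0.0375 -0.1842 -0.0088] turn 0.087
now [0.4685 0.1788 0.1512] ang -161.3 t=15.53 q6=-1.58 F [ 0.7772  0.5917 -3.4918] T [-0.0591 -0.0347  0.0171] w 0.6474831163597982 step [ 0.0375 -0.1842 -0.0088] turn 0.087
```

```bash
python3 - <<'E'
from workcell import bot
from h import *
go(bot.read_state(),.495,-.0068,.16,13.8)
E
```

```text
now [0.4685 0.1788 0.1512] ang -161.3 t=15.53 q6=-1.58 F [ 0.7772  0.5917 -3.4918] T [-0.0591 -0.0347  0.0171] w 0.6474831163597982 step [ 0.0344 -0.1843 -0.0088] turn 0.085
```

play_rows --steps '[0.007,-0.037,-0.009,0.02,0.016,-0.085,-0.009,0.04,0.025,-0.133,-0.009,0.06,0.032,-0.172,-0.009,0.085,0.034,-0.184,-0.009,0.085,0.034,-0.184,-0.009,0.085,0.034,-0.184,-0.009,0.085,0.034,-0.184,-0.009,0.085]'

```text
time: 16.52
tool_pos: [0.4951, -0.0054, 0.1602]
tcp_rot: [0.38, -3.118, -0.0]
wrist_force: [-0.1, 0.2, -3.9]
width: 0.648
grip_force: 66.8
```

```bash
python3 - <<'E'
from workcell import bot
from h import *
go(bot.read_state(),.495,-.0068,.088,13.8)
c=bot.read_camera("wrist"); cv2.imwrite("pics/w4.png",c["pixels"])
E
```

```text
now [ 0.4951 -0.0054  0.1602] ang -166.1 t=16.52 q6=-1.88 F [-0.1197  0.1917 -3.9438] T [-0.017   0.0535 -0.0144] w 0.6479700573519453 step [ 0.0004 -0.0014  0.0722] turn 0.002
```

View pics/w4.png

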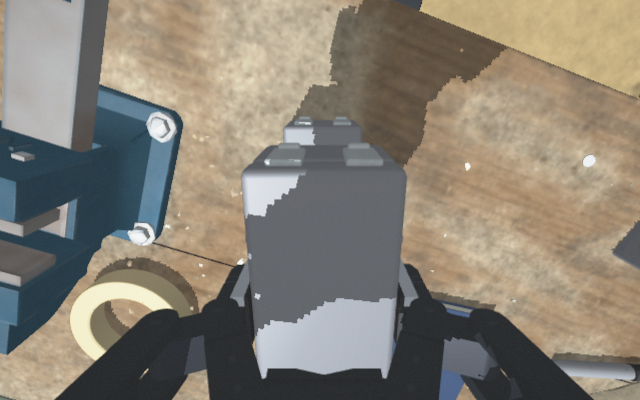

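The lower case shows behind the held one, lid edge at about row 124, columns 286–361. I'll compare both edges in the tool frame.

```bash
python3 - <<'E'
from workcell import bot
from h import *
c=bot.read_camera("wrist"); s=bot.read_state(); M=Ro.from_rotvec(s["tcp_rot"]).as_matrix()
for p,z in(((286,124),.054),((361,124),.054),((243,170),.1602+.021),((405,170),.1812)): print(p,M.T@(ray(c,p,z)-s["tool_pos"]))
E
```

```text
(286, 124) [ 0.0607 -0.026   0.1062]
(361, 124) [0.0606 0.0259 0.1062]
(243, 170) [ 0.0584 -0.0261 -0.021 ]
(405, 170) [ 0.0584  0.0265 -0.021 ]
```

play_rows --steps '[0.002,0,0.02,0,0.002,0,0.045,0,0.002,0,0.06,0,0.002,0,0.068,0,0.002,0,0.072,0,0.002,0,0.073,0,0.002,0,0.073,0,0.002,0,0.073,0]'

```text
time: 17.62
tool_pos: [0.4939, -0.007, 0.088]
tcp_rot: [-0.378, 3.117, -0.0]
wrist_force: [-1.2, 0.8, -0.6]
width: 0.649
grip_force: 67.2
```

play_rows --steps '[0,0,0,0,0,0,0,0,0,0,0,0,0,0,0,0,0,0,0,0,0,0,-0.02,0,0,0,-0.06,0,0,0,-0.1,0,0,0,-0.1,0]' --jaw 0

```text
time: 18.75
tool_pos: [0.4963, -0.0071, 0.1914]
tcp_rot: [-0.377, 3.111, -0.002]
wrist_force: [0.4, -0.9, -0.0]
width: 0.998
grip_force: 0.0
```

```bash
python3 - <<'E'
from workcell import bot
from h import *
s=bot.read_state()
go(s,.4475,.320,.186,-12)
c=bot.read_camera("wrist"); cv2.imwrite("pics/w5.png",c["pixels"])
for z in(.054,.108): print(proj(c,(.492,-.0076,z)))
print(lid(c,proj(c,(.492,-.0076,.108)),.108,3))
E
```

```text
now [ 0.4963 -0.0071  0.1914] ang -166.2 t=18.75 q6=-1.88 F [ 0.4172 -0.8633 -0.0452] T [-0.0134  0.0197  0.0279] w 0.9980313257912291 step [-0.0308  0.3293  0.0048] turn 0.451
[324.8899 187.9033]
[324.9365 211.1266]
(array([ 0.4916, -0.008 ]), array([0.1062, 0.0526]), np.float32(14.243913))
```

View pics/w5.png

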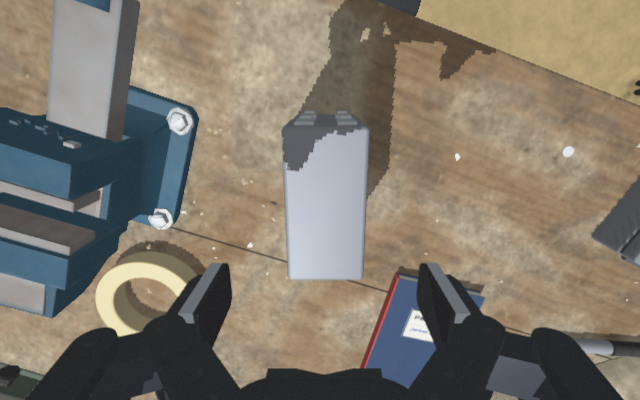

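The wrist view shows the stack standing square, lid at (285–368, 128–278). Its lid centre is (0.4916, −0.008) at 14.2°, against the lower case at (0.4915, −0.0075) and 13.7°. Now the rattling case.

play_rows --steps '[-0.005,0.053,0.002,0.07,-0.01,0.108,0.003,0.15,-0.015,0.163,0.004,0.23,-0.02,0.218,0.005,0.3,-0.025,0.273,0.005,0.38,-0.03,0.323,0.005,0.451,-0.031,0.329,0.005,0.451,-0.031,0.329,0.005,0.451]'

```text
time: 19.8
tool_pos: [0.4438, 0.3195, 0.1806]
tcp_rot: [-0.326, -3.122, 0.004]
wrist_force: [-0.4, -0.9, -0.1]
width: 1.001
grip_force: 0.0
```

```bash
python3 - <<'E'
from workcell import bot
from h import *
s=bot.read_state()
c=bot.read_camera("wrist"); r=lid(c,proj(c,(.447,.319,.054)),.054,3); print(r)
go(s,r[0][0],r[0][1],.031,-12)
E
```

```text
(array([0.4446, 0.3199]), array([0.0536, 0.1056]), np.float32(-11.952835))
now [0.4438 0.3195 0.1806] ang 168.1 t=19.80 q6=-0.78 F [-0.42   -0.9027 -0.1319] T [ 0.0527 -0.0342  0.0362] w 1.0008644948771266 step [-0.001   0.0009  0.1496] turn 0.001
```

play_rows --steps '[-0.001,0.001,0.05,0,-0.001,0.001,0.1,0,-0.001,0.001,0.14,0,-0.001,0.001,0.149,0,-0.001,0.001,0.149,0]'

```text
time: 20.48
tool_pos: [0.4463, 0.3198, 0.0333]
tcp_rot: [-0.331, -3.124, 0.001]
wrist_force: [1.2, 0.1, 1.0]
width: 1.0
grip_force: 0.0
```

play_rows --steps '[0,0,0,0,0,0,0,0,0,0,0,0,0,0,0,0,0,0,0,0,0,0,0,0]' --jaw 255 --grip_force 80

```text
time: 21.22
tool_pos: [0.4477, 0.3216, 0.0358]
tcp_rot: [0.328, 3.121, 0.003]
wrist_force: [0.3, -1.6, 6.4]
width: 0.648
grip_force: 84.8
```

play_rows --steps '[0,0,-0.02,0,0,0,-0.06,0,0,0,-0.11,0,0,0,-0.15,0,0,0,-0.16,0,0,0,-0.16,0]'

```text
time: 21.98
tool_pos: [0.4458, 0.3207, 0.1931]
tcp_rot: [0.329, 3.124, 0.0]
wrist_force: [0.4, -0.2, -4.2]
width: 0.646
grip_force: 85.8
```

```bash
python3 t.py; python3 -c "
from workcell import bot
from h import *
go(bot.read_state(),.657,.147,.19,-12)"
```

```text
tool torque, tau456 mean [ 0.0121  0.0635 -0.0034 -0.0434 -0.0661 -0.0006] med [ 0.0063  0.049  -0.003  -0.0433 -0.0576 -0.0005] std [0.0334 0.0438 0.0211 0.0006 0.0355 0.0005] t 22.225 [0.4448 0.3199 0.1909] [-0.173   0.6953 -3.8956]
[0.1255 0.0153 0.0668 0.1169 0.0256 0.0312] [[-0.0446 -0.0433 -0.0435 -0.0433 -0.043  -0.0426]
 [-0.0282 -0.1194 -0.1044 -0.0707 -0.0446 -0.0296]]
now [0.4451 0.3201 0.1912] ang 168.0 t=22.27 q6=-0.78 F [-0.0664 -0.7064 -3.6964] T [0.0488 0.0675 0.0551] w 0.6463631028325935 step [-0.2433 -0.1252  0.0009] turn -0.000
```

play_rows --steps '[-0.015,-0.008,0,0,-0.05,-0.026,0,0,-0.09,-0.046,0,0,-0.13,-0.067,0,0,-0.17,-0.088,0,0,-0.205,-0.106,0,0,-0.23,-0.118,0,0,-0.241,-0.124,0,0,-0.243,-0.125,0,0,-0.243,-0.125,0,0]'

```text
time: 23.52
tool_pos: [0.657, 0.1482, 0.193]
tcp_rot: [-0.328, -3.123, -0.0]
wrist_force: [-0.1, -0.0, -3.5]
width: 0.645
grip_force: 85.6
```

play_rows --steps '[0,0,0,0,0,0,0,0,0,0,0,0,0,0,0,0,0,0,0,0,0,0,0,0,0,0,0,0,0,0,0,0]'

```text
time: 24.52
tool_pos: [0.6576, 0.1478, 0.1932]
tcp_rot: [-0.329, -3.124, 0.0]
wrist_force: [-0.2, -0.1, -3.6]
width: 0.648
grip_force: 85.6
```

```bash
python3 - <<'E'
from workcell import bot
from h import *
go(bot.read_state(),.657,.147,.19,-12)
c=bot.read_camera("top"); cv2.imwrite("pics/t9.png",c["pixels"])
E
```

```text
now [0.6576 0.1478 0.1932] ang 168.0 t=24.52 q6=-1.18 F [-0.1718 -0.1192 -3.569 ] T [ 0.0565  0.1163 -0.0512] w 0.6475936451031439 step [ 0.0005 -0.0009  0.0032] turn -0.000
```

View pics/t9.png

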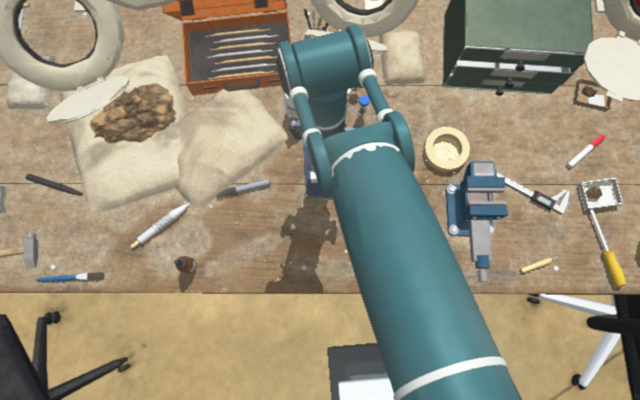

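The arm hides the stack in this view, while the bystanders are where they were. I'll check the stack in the scene view.

```bash
python3 - <<'E'
from workcell import bot
import cv2
c=bot.read_camera("scene"); cv2.imwrite("pics/s9.png",c["pixels"])
E
```

```text
(no output)
```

View pics/s9.png

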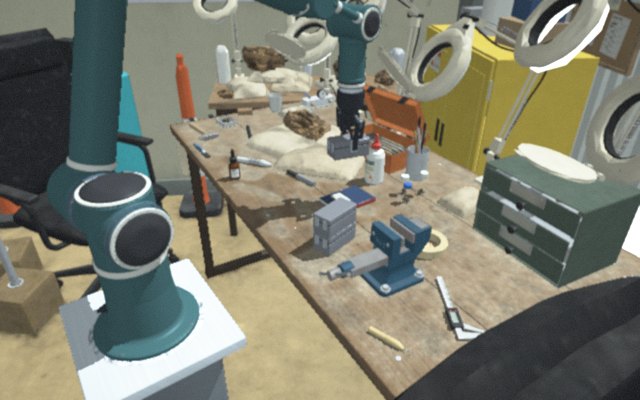

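The scene view shows the stack standing square at (334,225), the case held level at (349,146) above the notebook, and the bystanders undisturbed. Handing in.

```bash
python3 -c "
from workcell import bot
print(bot.finish_job())"
```

```text
the job is handed in; nothing more can be done
None
```

The job is handed in, with no verdict returned: the left case was the rattler, and it ended held level about 16 cm over the notebook's middle, with the other two stacked squarely and the bystanders where they were in the last pictures.

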